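# Reset the iris damper of the bench fume extractor to its setting marker

## Task

The iris damper on the bench fume extractor has been left nearly shut: with a fingertip, swing its clamp lever right open, push the ring's lever round until the ring's pointer stands at the brass setting marker on the scale, then push the clamp lever fully home again so the ring is locked there. Only push, gently: do not grip or force either lever, leave the marker where it is, and leave the other things lying around where they are.

Things in the scene. Friction and masses are not known exactly. Their poses are not given: they have to be found in the camera images.
- extractor: Fume extractor, fixed to the table: a low grey sheet-metal box 260 (x) x 280 (y) x 68 mm, louvred front to its own -x (roughly the robot), with the round iris damper, its ring lever and its clamp lever on top. Origin under its centre, on the table.
- damper_axis (a point): The damper's vertical axis (box centre) at the level of the scale plate, 98 mm above the table; axes as the box. Fixed scale plate: radius 85 mm, with ticks every 5 degrees; on it a hose collar, radius 50 mm, up to 120 mm above the table, in which the iris blades show. Round the plate runs the turning steel ring, radius 86 to 108 mm, top 98 mm above the table.
- iris_ring (a joint): Ring angle, rad. 0: iris nearly shut, lever 30 degrees to the right of straight front (from -x of damper_axis towards its -y). It grows, opening the iris, as the lever goes clockwise seen from above (at the front: to the robot's left); stop at 1.40. The ring stays where it is left; about 3 N at the knob moves it with the clamp open, 25 to 40 N with the clamp home.
- lever_knob (a point): Centre of the top of the upright black knob on the ring's lever, 149 mm above the table, 135 mm from the axis. Knob: 22 mm in diameter, 35 mm high (114 to 149 mm above the table), on a 10 mm stem; the flat lever below it is 18 mm wide, top 104 mm above the table, and runs straight out from the ring. Its -x axis points outward along the lever.
- iris_pointer (a point): Tip of the small dark triangular pointer on the inner edge of the ring, 86 mm from the axis, in line with the lever. Its -x axis points outward along the lever.
- marker_nose (a point): Tip of the brass setting marker: a pointed slider 12 mm wide and 27 mm long with a small thumbscrew, on the scale plate (top 109 mm above the table), nose outward, 84 mm from the axis. Its -x axis points outward along the nose: the ring is set right when iris_pointer's axis points the same way, the two tips meeting.
- setting_marker (a joint): Where the marker stands on the scale, rad, counted as iris_ring is: the ring is set right when iris_ring has this same value. The marker would slide if pushed; it must be left alone.
- clamp_lever (a joint): Clamp lever angle, rad. 0: home (locked), arm pointing to the front (-x of damper_axis). It grows counter-clockwise seen from above to its stop at 1.35 (open, arm out to the right, -y of damper_axis). It works a screw and strap that press on the ring: the ring is free above about 1.0. It stays where it is left; 2 to 5 N at the tip open it, up to 8 N close it, most at the end.
- clamp_hub (a point): Top of the clamp lever's hub, on its turning axis, 125 mm above the table; it is 45 mm behind (+x) and 118 mm to the right (-y) of damper_axis. The hub is 22 mm in diameter.
- clamp_tip (a point): Near the free end of the clamp lever, mid-thickness of the grip: 64 mm from the hub's axis, 133 mm above the table. The round black arm (12 mm thick) rises from the hub to the grip, 19 mm thick, 35 mm long, underside 122 mm above the table. Below it at home lie ring and strap, up to 104 mm above the table (106 when open). Its -x axis points from hub to tip.
- bolt: Hex bolt, 55 mm high, standing on its head on the rear right corner of the case. Bystander. Origin at its underside.
- nut: Hex nut, 35 x 30 x 16 mm, lying on the front right corner of the case. Bystander. Origin at its underside.
- drill_case: Flat red case of drills, 76 x 131 x 22 mm, on the table to the right. Bystander. Origin under its centre.
- tape_measure: Tape measure, 36 x 82 x 68 mm, on the table to the left. Bystander. Origin under its centre.
- padlock: Brass padlock, 42 x 74 x 18 mm, on the table at the front left. Bystander. Origin under its centre.
- spanner: Combination spanner, 34 x 227 x 8 mm, on the table in front of the extractor. Bystander. Origin under its centre.

How it is judged:
On the way, in this order (a step that is already met when the one before it is completed fails the run):
1. the clamp lever is swung open (value of joint clamp_lever above 0.95 rad), for 0.1 s.
2. with the clamp still open, the ring's pointer stands at the marker (angle between the x axis of iris_pointer and the x axis of marker_nose, either way round below 0.05 rad and value of joint clamp_lever above 0.8 rad), for 0.2 s.
At the end, for the whole second after the job is handed in: The ring's pointer is in line with the marker within 0.05 rad (3 degrees, about 4 mm at the scale), the clamp lever is home within 0.12 rad (8 mm at its tip), the ring is at rest, the marker has not moved by 3 mm and no bystander by 30 mm (angle between the x axis of iris_pointer and the x axis of marker_nose, either way round below 0.05 rad and value of joint clamp_lever below 0.12 rad and distance of marker_nose from where it was at the start of the episode below 0.003 m and velocity of joint iris_ring between -0.02 and 0.02 rad/s and distance of each of bolt, nut, drill_case, tape_measure, padlock, spanner from where it was at the start of the episode below 0.03 m); the robot touches nothing.
It fails at once if a lever or the damper was gripped or forced (over 34 N) (contact force between the fingers and extractor above 34 N).
It fails at once if the setting marker was shifted (distance of marker_nose from where it was at the start of the episode above 0.003 m).
It fails at once if a bystander was moved or lifted (distance of any of bolt, nut, drill_case, tape_measure, padlock, spanner from where it was at the start of the episode above 0.03 m).
It also fails if it takes over 72 s, if anything falls off the work surface, if the arm or the gripper's body presses on something with over 40 N, if the wrist force passes 120 N, or if a joint passes its speed limit or range.

## Robot

A 6-joint arm with a two-finger parallel gripper is mounted at the origin on a cart in front of the work surface, level with it; the furniture and walls round the work are solid. World frame = base frame: x ahead of the robot, y to its left, z up, the work surface at z = 0. Lengths are in m, angles in rad, forces in N, time in s.
With the tool pointing down it reaches from about 0.425 to 0.95 m from the base axis. Payload 3.5 kg.
Tool frame: the origin (TCP) lies between the finger pads; the fingertips stand 22 mm ahead of it and the grasp point (between the pads) lies 3 mm ahead of it (ctrl.nose_length is the z of the fingertips in the tool frame, in m); z points along the fingers, y is the line along which they close (so a half turn about z gives the same grasp; the last joint's range is limited). The gripper opens to 85 mm and grips with 20 to 120 N. Pads are 22 mm wide; open, the fingers measure 114 mm over their backs; the gripper's body (76 mm by 85 mm) begins 54 mm behind the grasp point. The pads swing forward as they close: fully open they stand 13 mm farther back than shut.
Start: joints at [-1.373, 0.286, 1.577, -0, 1.279, -0.15], TCP at [0.23, -0.635, 0.253] pointing down, gripper open.
Joint ranges: [-2.77, 2.77], [-0.9, 2.22], [0.21, 2.48], [-1.53, 4.67], [0.24, 2.81], [-2.84, 2.84]. Speed limits (rad/s): [2.79, 2.79, 3.14, 3.14, 3.14, 3.14].

## Interface

Orientations are given as a unit quaternion [x, y, z, w].
In Python, from plant import ctrl gives the robot as it stands. The module is installed in compiled form; this text tells all that it offers.
- The arm moves only by the tool send_rows, never from a script. Its argument "rows" is text: rows parted by semicolons, each of 7 numbers parted by spaces: the turn, a rotation vector about the tool's x, y, z in shares of 2 rad (1.0 is 2 rad), then the shift along the tool's x, y, z in parts of the range, where 1.0 means 600 mm, then the opening, from -1 (shut) to 1 (fully open). A call has 1 to 8 rows; each row is the pose to reach, as a shift and turn from the pose commanded when the call began, along the tool's axes at that moment; what a row does not reach only later rows make up. A row lasts 1/8 s, in which the tool goes at most 62.5 mm and 10.7 degrees, less where a joint would pass 70% of its speed; a pose out of reach is approached as far as the arm can. A shift or turn number past 1, either way, is cut back to 1. A call with a gripper value outside its range is refused whole. The fingers move at their own pace and stop on an object; "grip_force" is the grip in N (left out, the last holds). Time passes only in rows, so rows that repeat a pose let the fingers close. It gives the time, the measured TCP pose, the force, the opening and the grip force at its end, in the units of the state.
- ctrl.get_state(): the state, without advancing time (a new reading comes with each control period).
- ctrl.read_camera(name): name is "scene" or "top" or "wrist"; returns a dict with "color" (480x640x3 uint8, red, green, blue), "fx", "fy", "cx", "cy" (pixels), "extrinsics" (4x4, takes a point from world to camera coordinates). Camera axes: x right, y down, z forward; pixel columns grow to the right and rows downward; lengths in m; the calibration is good to about 2 mm. The wrist camera is an equidistant fisheye: a pixel r from the principal point sees the ray r / f radians off the axis. A picture is of the moment at which its call begins. There is no depth.
- ctrl.sign_off(): hands the job in; it is judged then, once.
Trained networks look in a picture, given as the dict that the camera call returned (one of the last four; its "shot" number tells which), for a name from the list of things; names that differ only in an ending like _2 or _b are one class to them, and where a whole thing is asked for, a point or a joint stands for the part that bears it (a point fixed in the world has none). Each returns a list of dicts, best first, with "p" (0 to 1); they miss things now and then, are a little off and sometimes report something else, mostly with a low value. They report only what shows in the picture. A call takes as long as a camera call.
- ctrl.look_for(picture, target): "position" ([x, y, z] in m, in the coordinates of the camera as it stood for that picture, good to about 4 mm: the middle of the surface that is visible of it).
The state is a dict: "time": time; "qpos": joint angles; "dq": joint speeds; "joint_efforts": joint torques, N m; "eef_pos": TCP position; "tcp_rot": TCP orientation; "contact_force": force on the tool from outside, world axes, zero at the start; "wrist_torque": the same for the moment, N m; "opening": opening from 0.0 (shut) to 1.0 (fully open); "finger_force": force on a finger pad.
Only numpy, scipy, OpenCV 4.12 (cv2) and the standard library are available. Lean on these libraries where they do the work, as an engineer would, in place of code of your own. Each camera call takes 0.05 s, during which the arm holds its last target. There are 200 camera calls.

## Working session

There is one attempt and no reset: what is moved stays moved. The work goes in short steps, Python scripts to look and compute and a tool call to move; the robot and the scene stay as the last step left them, time stands still between calls to the robot, and variables do not carry over. Pictures are saved under pics/ and viewed, at most 10 in all, crops included, and the job is handed in when it is done.

Besides the shell and the picture viewer there is one more tool, called after "Request:" as name(argument=value, ...) on one line, values as JSON. send_rows: Moves the arm, as the interface text tells. Its arguments: {"type":"object","properties":{"rows":{"type":"string"},"grip_force":{"type":"number"}},"required":["rows"]}

```bash
mkdir -p pics
cat > h.py <<'E'
import numpy as np, cv2
from plant import ctrl
from scipy.spatial.transform import Rotation as R
def w(pic,p):
    E=np.array(pic["extrinsics"]); return (np.linalg.inv(E)@np.r_[p,1])[:3]
def find(pic,names):
    for n in names:
        for d in ctrl.look_for(pic,n)[:2]: print(n,round(d["p"],2),np.round(w(pic,d["position"]),4))
def ray(pic,u,v,z):
    E=np.linalg.inv(np.array(pic["extrinsics"])); d=E[:3,:3]@np.array([(u-pic["cx"])/pic["fx"],(v-pic["cy"])/pic["fy"],1])
    o=E[:3,3]; return o+d*(z-o[2])/d[2]
def proj(pic,p):
    c=np.array(pic["extrinsics"])@np.r_[p,1]; return pic["fx"]*c[0]/c[2]+pic["cx"],pic["fy"]*c[1]/c[2]+pic["cy"]
def save(pic,f): cv2.imwrite("pics/"+f,pic["color"][:,:,::-1])
E
python3 - <<'E'
from h import *
N=["extractor","damper_axis","lever_knob","iris_pointer","marker_nose","clamp_hub","clamp_tip","setting_marker","nut","bolt"]
for c in("top","scene"):
    p=ctrl.read_camera(c); save(p,c+"1.png"); print(c,p["fx"],np.round(np.linalg.inv(p["extrinsics"])[:3,3],3)); find(p,N)
s=ctrl.get_state(); print(s["time"],s["eef_pos"],s["tcp_rot"],s["opening"],ctrl.nose_length)
E
```

```text
top 557.1797897273449 [0.414 0.011 1.384]
extractor 0.81 [0.6079 0.0009 0.0875]
damper_axis 0.86 [0.6026 0.0013 0.0883]
lever_knob 0.87 [ 0.5925 -0.008   0.0998]
iris_pointer 0.62 [ 0.5895 -0.0114  0.1003]
clamp_hub 0.59 [ 0.6429 -0.1142  0.1306]
clamp_tip 0.54 [ 0.6406 -0.118   0.1286]
nut 0.69 [ 0.5244 -0.14    0.08  ]
bolt 0.43 [ 0.7193 -0.0801  0.0968]
scene 538.4624762205461 [-0.234  0.58   0.978]
extractor 0.63 [0.5633 0.0367 0.0719]
damper_axis 0.79 [0.563  0.0341 0.0712]
lever_knob 0.9 [ 0.5615 -0.0054  0.0976]
iris_pointer 0.67 [ 0.5622 -0.007   0.1   ]
marker_nose 0.72 [0.366  0.03   0.0076]
marker_nose 0.49 [0.544  0.0143 0.1018]
clamp_hub 0.55 [ 0.6424 -0.1146  0.1271]
clamp_hub 0.46 [ 0.5647 -0.0042  0.1013]
clamp_tip 0.67 [ 0.639  -0.1149  0.1241]
nut 0.67 [ 0.5193 -0.1455  0.0832]
1.1 [ 0.23009889 -0.6345488   0.25331992] [ 9.84918487e-01  1.73018996e-01  2.56574879e-05 -1.58358239e-05] 0.9981509628011304 0.022
```

Run:
```python
from h import *
p=ctrl.read_camera("top"); u,v=map(int,proj(p,[0.6,0,0.1])); print(u,v, proj(p,[.5,0,.1]))
x0,y0=u-100,v-75
cv2.imwrite("pics/top_crop.png",cv2.resize(p["color"][y0:y0+150,x0:x0+200,::-1],None,fx=4,fy=4,interpolation=cv2.INTER_CUBIC)); print(x0,y0)
```

```text
335 226 (np.float64(335.49096295304054), np.float64(269.2102385524644))
235 151
```

View pics/top_crop.png

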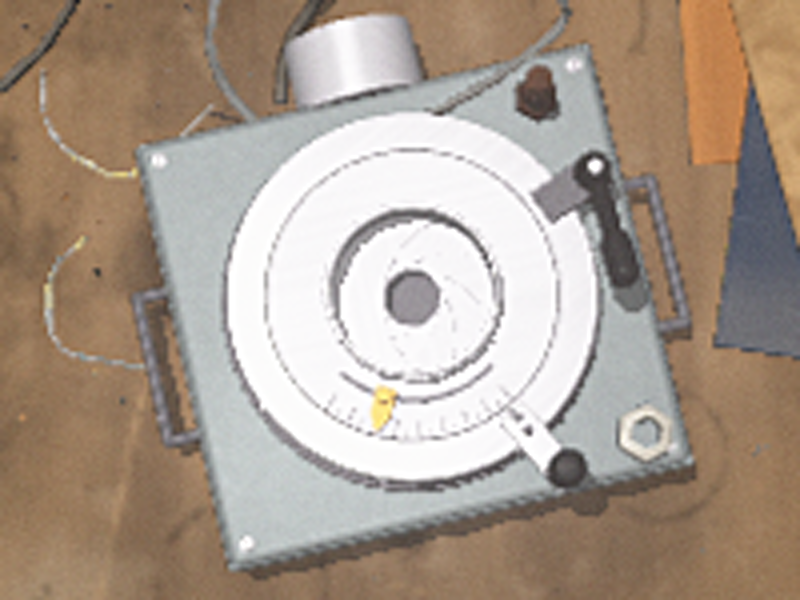

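View pics/scene1.png

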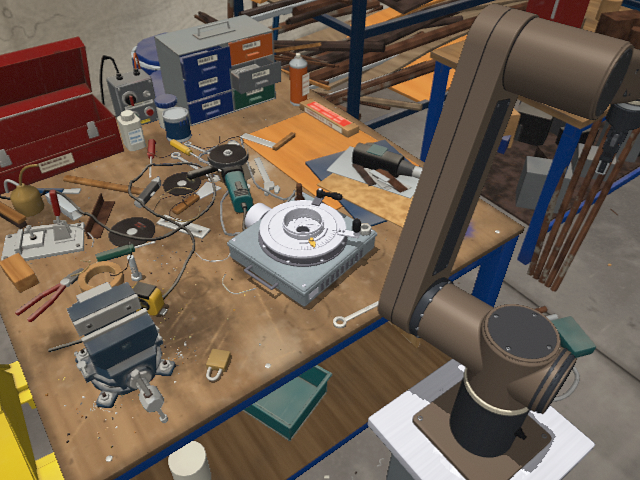

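Top crop: box yawed ~13°, axis at crop (412,294), hub (596,165), grip end about (626,272), knob (568,465), marker nose (378,431), pointer (513,410), nut (644,433). Scene view confirms.

Run:
```python
from h import *
p=ctrl.read_camera("top")
g=lambda u,v,z: ray(p,235+u/4-.375,151+v/4-.375,z)
A=g(412,294,.098);H=g(596,165,.125);K=g(568,465,.149);M=g(378,431,.107);MT=g(386,396,.109);P=g(513,410,.098);T=g(622,258,.140);N=g(644,433,.084);B=g(540,75,.12)
ang=lambda a:np.degrees(np.arctan2(*(a[1::-1])))
for n,q in zip("A H K M MT P T N B".split(),(A,H,K,M,MT,P,T,N,B)): print(n,np.round(q,4),"r",round(np.hypot(*(q-A)[:2]),4),"dir",round(ang(q-A),1))
yh=ang(H-A)-np.degrees(np.arctan2(-118,45)); print("yaw hub",yh,"yaw edge",ang(g(140,147,.068)-g(232,568,.068)), "yaw front edge",ang(g(232,568,.068)-g(692,465,.068))-90,"yaw clamp arm",ang(H-T))
print("ring angle from knob, marker M, wrt yaw 13.5:",[ -(ang(q-A)-180-13.5) for q in (K,P,M)])
```

```text
A [ 0.6053 -0.0057  0.098 ] r 0.0 dir 0.0
H [ 0.6755 -0.1116  0.125 ] r 0.127 dir -56.5
K [ 0.5014 -0.0909  0.149 ] r 0.1344 dir -140.7
M [0.5246 0.0145 0.107 ] r 0.0833 dir 165.9
MT [0.5446 0.0098 0.109 ] r 0.0627 dir 165.7
P [ 0.5371 -0.0637  0.098 ] r 0.0896 dir -139.6
T [ 0.6189 -0.1239  0.14  ] r 0.1189 dir -83.5
N [ 0.5244 -0.141   0.084 ] r 0.1576 dir -120.9
B [ 0.7297 -0.0805  0.12  ] r 0.1451 dir -31.0
yaw hub 12.656418132842724 yaw edge 12.430410191933856 yaw front edge 12.260121880203968 yaw clamp arm 12.284069557358531
ring angle from knob, marker M, wrt yaw 13.5: [np.float64(334.183361359074), np.float64(333.14940251274624), np.float64(27.579667582136892)]
```

The manual's scale: shifts go in shares of 600 mm and turns go in shares of 2 rad. Converting my numbers, 544 mm / 600 = 0.9067, -383 mm / 600 = -0.6383, 7.5 degrees / 114.5916 = 0.0654.

Request:
send_rows(rows="0 0 0.0654 0.9067 -0.6383 0 -1;0 0 0.0654 0.9067 -0.6383 0 -1;0 0 0.0654 0.9067 -0.6383 0 -1;0 0 0.0654 0.9067 -0.6383 0 -1;0 0 0.0654 0.9067 -0.6383 0 -1;0 0 0.0654 0.9067 -0.6383 0 -1;0 0 0.0654 0.9067 -0.6383 0 -1;0 0 0.0654 0.9067 -0.6383 0 -1", grip_force=20)

```text
time: 2.2
eef_pos: [0.5173, -0.2229, 0.2538]
tcp_rot: [0.994, 0.108, 0.0, 0.0]
contact_force: [0.8, -0.1, 0.1]
opening: 0.002
finger_force: 0.0
```

```bash
cat >> h.py <<'E'
A=np.array([.6055,-.006]); YAW=12.4
def box():
    s=ctrl.get_state(); a=np.radians(YAW); q=np.array(s["eef_pos"]); d=q[:2]-A
    r=R.from_quat(s["tcp_rot"]).as_matrix()
    print("t",round(s["time"],2),"box xy mm",np.round([d@[np.cos(a),np.sin(a)]*1e3,d@[-np.sin(a),np.cos(a)]*1e3],1),"tip z",round(q[2]*1e3-22,1),"toolx dir",round(np.degrees(np.arctan2(r[1,0],r[0,0])),2),"F",np.round(s["contact_force"],1),"open",round(s["opening"],3),"tz",np.round(r[:,2],3))
E
python3 -c "from h import *; box()"
```

```text
t 2.2 box xy mm [-132.7 -192.9] tip z 231.8 toolx dir 12.42 F [ 0.8 -0.1  0.1] open 0.002 tz [ 0.001 -0.001 -1.   ]
```

To row units: 120 mm / 600 = 0.2, -110 mm / 600 = -0.1833.

Request:
send_rows(rows="0 0 0 0.2 -0.1833 0 -1;0 0 0 0.2 -0.1833 0 -1;0 0 0 0.2 -0.1833 0 -1;0 0 0 0.2 -0.1833 0.0833 -1;0 0 0 0.2 -0.1833 0.1167 -1;0 0 0 0.2 -0.1833 0.1167 -1;0 0 0 0.2 -0.1833 0.1167 -1")

```text
time: 3.08
eef_pos: [0.6106, -0.0923, 0.1851]
tcp_rot: [0.994, 0.108, 0.001, 0.001]
contact_force: [-0.4, 0.2, 0.9]
opening: -0.001
finger_force: 0.0
```

Run:
```python
from h import *
box()
p=ctrl.read_camera("wrist"); save(p,"w1.png")
```

```text
t 3.08 box xy mm [-13.6 -85.3] tip z 163.1 toolx dir 12.37 F [-0.4  0.2  0.9] open -0.001 tz [ 0.002 -0.001 -1.   ]
```

View pics/w1.png

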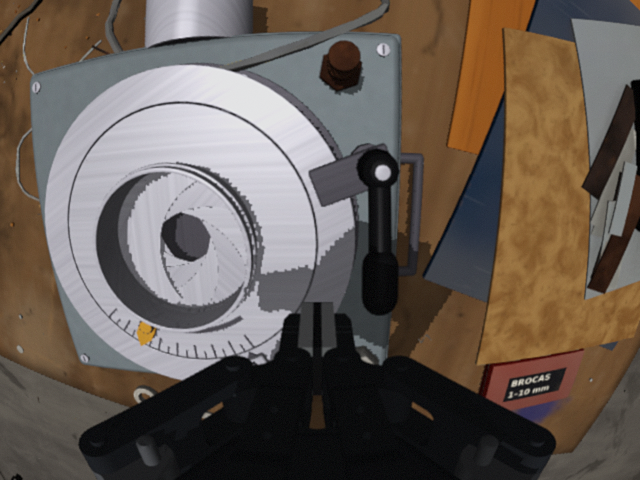

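To row units: 46 mm / 600 = 0.0767, 40 mm / 600 = 0.0667.

Request:
send_rows(rows="0 0 0 0 -0.0067 0.0333 -1;0 0 0 0 -0.0067 0.0667 -1;0 0 0 0 -0.0067 0.0767 -1;0 0 0 0 -0.0067 0.0767 -1")

```text
time: 3.62
eef_pos: [0.6084, -0.0873, 0.136]
tcp_rot: [0.994, 0.108, -0.001, -0.0]
contact_force: [-0.1, -0.1, -0.1]
opening: 0.0
finger_force: 0.0
```

Request:
send_rows(rows="0 0 0 0.0017 0.0117 0 -1;0 0 0 0.0017 0.0217 0 -1;0 0 0 -0.0017 0.0317 0 -1;0 0 0 -0.005 0.0417 0 -1;0 0 0 -0.0067 0.0517 0 -1;0 0 0 -0.0067 0.0617 0 -1;0 0 0 -0.005 0.0717 0 -1;0 0 0 -0.005 0.0817 0 -1")

```text
time: 4.62
eef_pos: [0.6163, -0.136, 0.1369]
tcp_rot: [0.994, 0.108, -0.001, -0.0]
contact_force: [-0.9, 6.2, -0.4]
opening: 0.001
finger_force: 1.9
```

```bash
python3 -c "from h import *; box()"
```

```text
t 4.62 box xy mm [ -17.4 -129.3] tip z 114.9 toolx dir 12.43 F [-0.9  6.2 -0.4] open 0.001 tz [-0.002  0.001 -1.   ]
```

Request:
send_rows(rows="0 0 0 0.0017 0.0083 0 -1;0 0 0 0.0033 0.015 0 -1;0 0 0 0.0067 0.0233 0 -1;0 0 0 0.0117 0.03 0 -1;0 0 0 0.0183 0.0417 0 -1;0 0 0 0.0283 0.0533 0 -1;0 0 0 0.0333 0.0583 0 -1;0 0 0 0.0333 0.0583 0 -1")

```text
time: 5.62
eef_pos: [0.6432, -0.1663, 0.1366]
tcp_rot: [0.994, 0.108, -0.001, -0.0]
contact_force: [-2.5, 2.2, -1.3]
opening: -0.001
finger_force: 1.8
```

Run:
```python
from h import *
box()
p=ctrl.read_camera("wrist"); save(p,"w2.png")
```

```text
t 5.62 box xy mm [   2.4 -164.6] tip z 114.6 toolx dir 12.43 F [-2.5  2.2 -1.3] open -0.001 tz [-0.002 -0.    -1.   ]
```

View pics/w2.png

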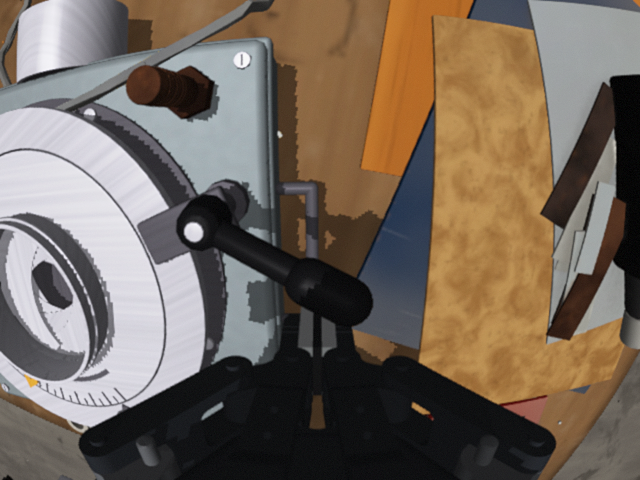

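To row units: -114 mm / 600 = -0.19, -85 mm / 600 = -0.1417.

Request:
send_rows(rows="0 0 0 0.005 0.0033 0 -1;0 0 0 0.01 0.005 0 -1;0 0 0 0.01 0.005 0 -1;0 0 0 -0.0333 0.005 0 -1;0 0 0 -0.0333 0.005 0.0833 -1;0 0 0 -0.05 0 -0.1 -1;0 0 0 -0.1417 -0.0583 -0.1 -1;0 0 0 -0.19 -0.1067 -0.1 -1")

```text
time: 6.68
eef_pos: [0.5212, -0.1303, 0.2021]
tcp_rot: [0.994, 0.108, 0.005, 0.004]
contact_force: [0.3, 1.2, 0.4]
opening: -0.002
finger_force: 0.0
```

```bash
python3 -c "from h import *; box()"
```

```text
t 6.67 box xy mm [-109.  -103.3] tip z 180.1 toolx dir 12.36 F [0.3 1.2 0.4] open -0.002 tz [ 0.011 -0.006 -1.   ]
```

I sent one row with the wrong z sign, a 50 mm dip beside the box. I'll check that nothing was disturbed before going on.

Run:
```python
from h import *
p=ctrl.read_camera("wrist"); save(p,"w3.png"); box(); find(ctrl.read_camera("top"),["nut","bolt","drill_case"])
```

```text
t 6.72 box xy mm [-115.4  -96.7] tip z 177.3 toolx dir 12.48 F [-2.   4.  -2.4] open 0.004 tz [ 0.    -0.001 -1.   ]
nut 0.5 [0.6037 0.0037 0.0985]
bolt 0.51 [ 0.7216 -0.078   0.097 ]
drill_case 0.63 [ 0.491  -0.3681  0.0222]
```

View pics/w3.png

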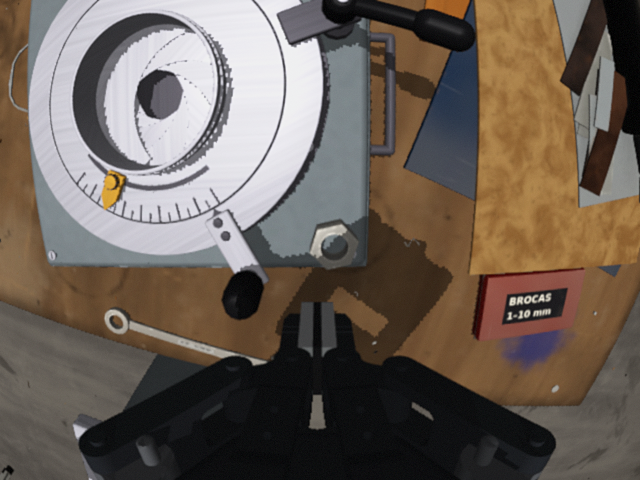

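To row units: 58 mm / 600 = 0.0967, -40 mm / 600 = -0.0667.

Request:
send_rows(rows="0 0 0 0 0 0.05 -1;0 0 0 0 0 0.0967 -1;0 0 0 0 0 0.0967 -1;0 0 0 -0.0083 -0.0133 0.0967 -1;0 0 0 -0.0117 -0.0267 0.0967 -1;0 0 0 -0.0183 -0.04 0.0967 -1;0 0 0 -0.0233 -0.0533 0.0967 -1;0 0 0 -0.0267 -0.0667 0.0967 -1")

```text
time: 7.92
eef_pos: [0.494, -0.0922, 0.14]
tcp_rot: [0.994, 0.108, 0.0, 0.001]
contact_force: [-0.8, -3.8, 0.9]
opening: 0.004
finger_force: 1.9
```

```bash
python3 -c "from h import *; box()"
```

```text
t 7.92 box xy mm [-127.4  -60.3] tip z 118.0 toolx dir 12.44 F [-0.8 -3.8  0.9] open 0.004 tz [ 0.    -0.001 -1.   ]
```

To row units: -70 mm / 600 = -0.1167, -66 mm / 600 = -0.11.

Request:
send_rows(rows="0 0 0 -0.0033 -0.0167 0 -1;0 0 0 -0.005 -0.0333 0 -1;0 0 0 -0.0067 -0.05 0 -1;0 0 0 -0.0067 -0.0667 0 -1;0 0 0 -0.005 -0.0833 0 -1;0 0 0 -0.0033 -0.0983 0 -1;0 0 0 0 -0.11 0 -1;0 0 0 0.0017 -0.1167 0 -1")

```text
time: 8.93
eef_pos: [0.4803, -0.0231, 0.1393]
tcp_rot: [0.994, 0.108, -0.0, -0.0]
contact_force: [-1.0, -4.3, 0.3]
opening: 0.002
finger_force: 1.2
```

Run:
```python
from h import *
box()
p=ctrl.read_camera("wrist"); save(p,"w4.png")
```

```text
t 8.93 box xy mm [-125.9   10.2] tip z 117.3 toolx dir 12.45 F [-1.  -4.3  0.3] open 0.002 tz [-0.  0. -1.]
```

View pics/w4.png

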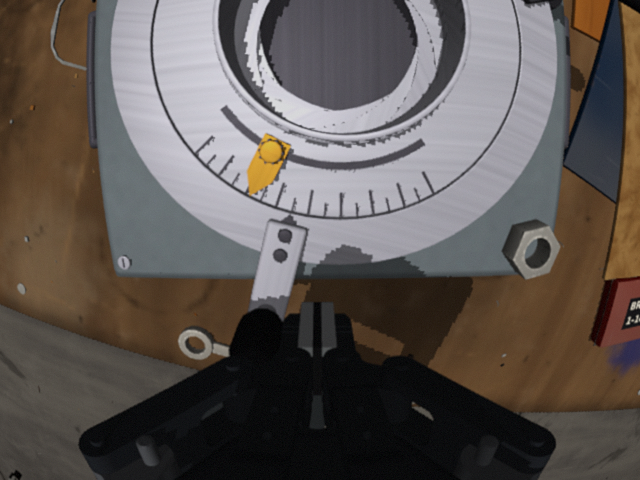

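```bash
cat >> h.py <<'E'
def wray(p,u,v,z):
    E=np.linalg.inv(np.array(p["extrinsics"])); a=np.array([(u-p["cx"]),(v-p["cy"])])/p["fx"]; t=np.linalg.norm(a)
    d=E[:3,:3]@np.r_[a/t*np.sin(t),np.cos(t)]; o=E[:3,3]; return (o+d*(z-o[2])/d[2])[:2]
def rel(q):
    a=np.radians(YAW); d=(q-A)*1e3; b=np.array([d@[np.cos(a),np.sin(a)],d@[-np.sin(a),np.cos(a)]])
    return np.round(b,1),"r",round(np.hypot(*b),1),"joint deg",round(30+np.degrees(np.arctan2(b[1],-b[0])),2)
E
python3 - <<'E'
from h import *
p=ctrl.read_camera("wrist")
c=p["color"][120:330,190:340,::-1]; cv2.imwrite("pics/c4.png",cv2.resize(c,None,fx=2.8,fy=2.8,interpolation=cv2.INTER_CUBIC))
for n,u,v,z in (("nose",252,192,.104),("screw",272,150,.112),("pointer",289,214,.1),("hole1",285,237,.104),("hole2",280,255,.104)): print(n,rel(wray(p,u,v,z)))
E
```

```text
nose (array([-71.2,  38.2]), 'r', np.float64(80.8), 'joint deg', np.float64(58.21))
screw (array([-52.7,  28.1]), 'r', np.float64(59.7), 'joint deg', np.float64(58.06))
pointer (array([-82. ,  22.6]), 'r', np.float64(85.1), 'joint deg', np.float64(45.43))
hole1 (array([-91.5,  24.3]), 'r', np.float64(94.7), 'joint deg', np.float64(44.88))
hole2 (array([-100. ,   26.8]), 'r', np.float64(103.5), 'joint deg', np.float64(45.0))
```

View pics/c4.png

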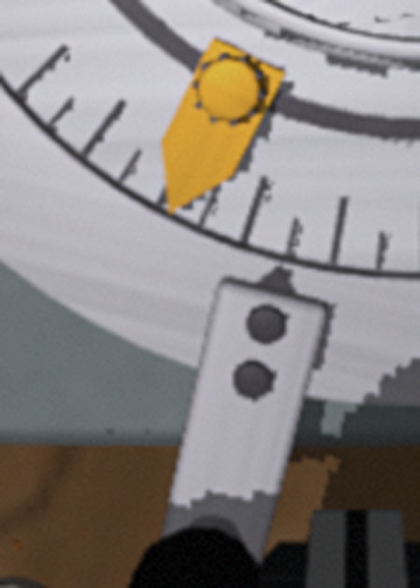

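To row units: -21 mm / 600 = -0.035, -17 mm / 600 = -0.0283.

Request:
send_rows(rows="0 0 0 0.0033 -0.01 0 -1;0 0 0 0.0067 -0.02 0 -1;0 0 0 0.01 -0.0283 0 -1;0 0 0 0.0133 -0.035 0 -1;0 0 0 0.0133 -0.035 0 -1")

```text
time: 9.65
eef_pos: [0.4838, -0.0008, 0.1393]
tcp_rot: [0.994, 0.108, 0.0, -0.001]
contact_force: [-0.3, -1.0, -1.2]
opening: 0.001
finger_force: 0.1
```

Run:
```python
from h import *
p=ctrl.read_camera("wrist"); box()
c=p["color"][120:330,190:400,::-1]; cv2.imwrite("pics/c5.png",cv2.resize(c,None,fx=2.8,fy=2.8,interpolation=cv2.INTER_CUBIC))
```

```text
t 9.7 box xy mm [-117.8   31.2] tip z 117.4 toolx dir 12.42 F [ 0.2 -0.7  1.1] open -0.0 tz [ 0.001  0.001 -1.   ]
```

View pics/c5.png

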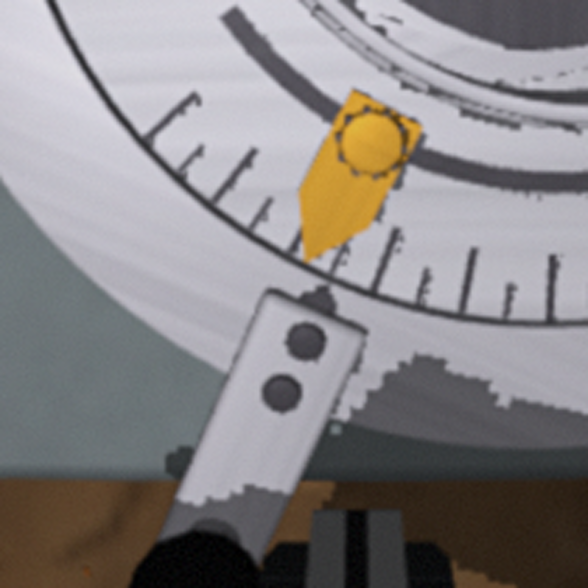

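Run:
```python
from h import *
p=ctrl.read_camera("wrist")
f=lambda u,v,z: rel(wray(p,190+u/2.8-.3,120+v/2.8-.3,z))
for n,u,v,z in (("nose",306,262,.106),("screw",372,143,.112),("pointer",322,289,.1),("hole1",306,341,.104),("hole2",282,393,.104)): print(n,f(u,v,z))
```

```text
nose (array([-72.1,  38.6]), 'r', np.float64(81.8), 'joint deg', np.float64(58.14))
screw (array([-53.1,  28.7]), 'r', np.float64(60.4), 'joint deg', np.float64(58.34))
pointer (array([-78. ,  36.4]), 'r', np.float64(86.1), 'joint deg', np.float64(55.0))
hole1 (array([-85.5,  38.9]), 'r', np.float64(93.9), 'joint deg', np.float64(54.45))
hole2 (array([-94.3,  42.9]), 'r', np.float64(103.6), 'joint deg', np.float64(54.45))
```

To row units: -7 mm / 600 = -0.0117, -6 mm / 600 = -0.01.

Request:
send_rows(rows="0 0 0 0.0017 -0.005 0 -1;0 0 0 0.005 -0.01 0 -1;0 0 0 0.005 -0.0117 0 -1;0 0 0 0.005 -0.0117 0 -1")

```text
time: 10.25
eef_pos: [0.4852, 0.0061, 0.1394]
tcp_rot: [0.994, 0.108, 0.0, 0.0]
contact_force: [0.9, -2.6, -1.2]
opening: 0.002
finger_force: 1.1
```

Run:
```python
from h import *
p=ctrl.read_camera("wrist"); box()
c=p["color"][120:330,190:400,::-1]; cv2.imwrite("pics/c6.png",cv2.resize(c,None,fx=2.8,fy=2.8,interpolation=cv2.INTER_CUBIC)); np.savez("p6.npz",**{k:p[k] for k in("fx","fy","cx","cy","extrinsics")})
```

```text
t 10.3 box xy mm [-114.9   37.6] tip z 117.4 toolx dir 12.42 F [ 0.5 -2.2 -0.2] open 0.002 tz [ 0.001  0.    -1.   ]
```

View pics/c6.png

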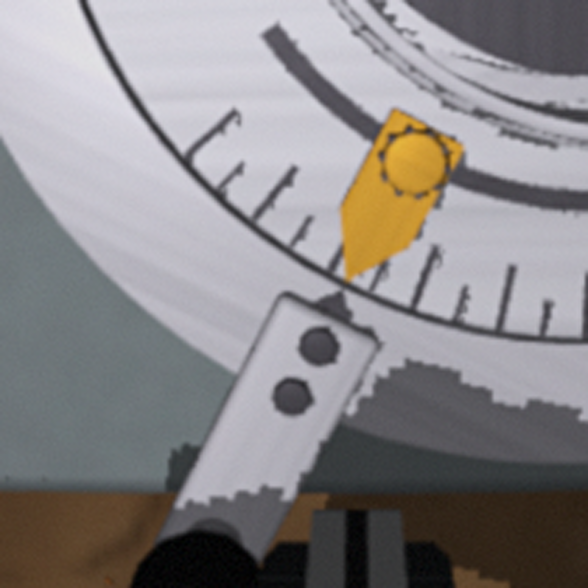

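Run:
```python
from h import *
p=dict(np.load("p6.npz"))
f=lambda u,v,z: rel(wray(p,190+u/2.8-.3,120+v/2.8-.3,z))
for n,u,v,z in (("nose",348,278,.106),("screw",416,160,.112),("pointer",342,291,.1),("hole1",318,345,.104),("hole2",292,396,.104)): print(n,f(u,v,z))
```

```text
nose (array([-71.8,  38.6]), 'r', np.float64(81.5), 'joint deg', np.float64(58.25))
screw (array([-52.7,  28.7]), 'r', np.float64(60.0), 'joint deg', np.float64(58.62))
pointer (array([-75.5,  39.6]), 'r', np.float64(85.2), 'joint deg', np.float64(57.68))
hole1 (array([-83.2,  43.4]), 'r', np.float64(93.9), 'joint deg', np.float64(57.51))
hole2 (array([-91.9,  47.7]), 'r', np.float64(103.5), 'joint deg', np.float64(57.41))
```

To row units: -70 mm / 600 = -0.1167, 60 mm / 600 = 0.1.

Request:
send_rows(rows="0 0 0 0.0017 -0.0025 0 -1;0 0 0 0.0017 -0.0025 0 -1;0 0 0 0.0017 -0.0025 0 -1;0 0 0 0 0.0333 0 -1;0 0 0 0 0.0333 0 -1;0 0 0 0 0.0333 -0.0833 -1;0 0 0 0 0.0333 -0.1167 -1;0 0 0 0.05 0.1 -0.1167 -1")

```text
time: 11.3
eef_pos: [0.5276, -0.0441, 0.2121]
tcp_rot: [0.994, 0.11, 0.002, -0.0]
contact_force: [0.5, 0.3, 0.0]
opening: -0.0
finger_force: 0.0
```

To row units: 163 mm / 600 = 0.2717, 154 mm / 600 = 0.2567.

Request:
send_rows(rows="0 0 0 0.2567 0.2717 0 -1;0 0 0 0.2567 0.2717 0 -1;0 0 0 0.2567 0.2717 0 -1;0 0 0 0.2567 0.2717 0 -1;0 0 0 0.2567 0.2717 0 -1;0 0 0 0.2567 0.2717 0 -1")

```text
time: 12.05
eef_pos: [0.712, -0.1709, 0.2086]
tcp_rot: [0.994, 0.108, -0.001, -0.001]
contact_force: [0.5, 1.0, -0.4]
opening: -0.001
finger_force: 0.0
```

Run:
```python
from h import *
p=ctrl.read_camera("wrist"); box(); save(p,"w7.png")
```

```text
t 12.1 box xy mm [  68.5 -183.7] tip z 187.1 toolx dir 12.47 F [0.5 0.1 0.8] open 0.001 tz [-0.001  0.001 -1.   ]
```

View pics/w7.png

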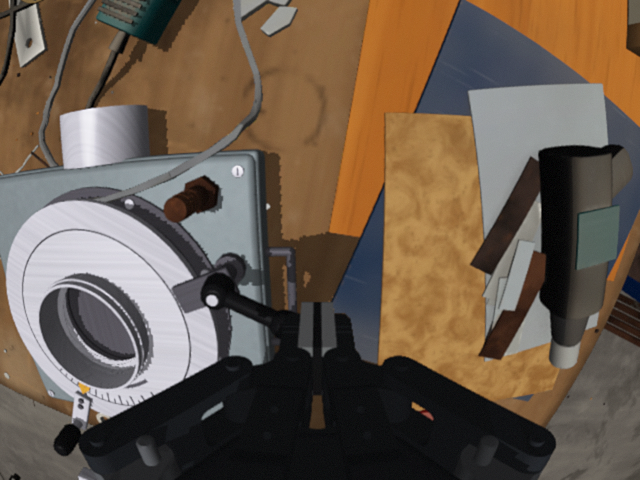

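To row units: 70 mm / 600 = 0.1167, 65 mm / 600 = 0.1083.

Request:
send_rows(rows="0 0 0 0 0 0.0417 -1;0 0 0 0 0 0.0583 -1;0 0 0 0 0 0.075 -1;0 0 0 0 0 0.0917 -1;0 0 0 0 0 0.1083 -1;0 0 0 0 0 0.1167 -1;0 0 0 0 0 0.1167 -1")

```text
time: 12.98
eef_pos: [0.7124, -0.1721, 0.1387]
tcp_rot: [0.994, 0.108, -0.0, -0.0]
contact_force: [0.3, -0.8, -0.7]
opening: 0.001
finger_force: 0.0
```

Run:
```python
from h import *
box()
hub=np.array([45,-118.])
for th in (1.35,1.2,1.05,.9,.75,.6,.45,.3,.2,.1,0,-.05):
    a=-np.array([np.cos(th),np.sin(th)]); t=np.array([np.sin(th),-np.cos(th)])
    h=9.5+11*abs(t[0])+14.5*abs(t[1])
    print(th,np.round(hub+57*a+h*t,1))
```

```text
t 12.97 box xy mm [  68.8 -185.2] tip z 116.7 toolx dir 12.42 F [ 0.3 -0.8 -0.7] open 0.001 tz [-0.001  0.    -1.   ]
1.35 [  55.4 -178.7]
1.2 [  47.7 -180.2]
1.05 [  39.4 -180.5]
0.9 [  30.8 -179.5]
0.75 [  22.1 -177.1]
0.6 [  13.6 -173. ]
0.45 [   5.6 -167.4]
0.3 [  -1.6 -160.3]
0.2 [  -5.7 -154.7]
0.1 [  -9.2 -148.6]
0 [ -12. -142.]
-0.05 [ -13.2 -139.7]
```

To row units: -50 mm / 600 = -0.0833, -44 mm / 600 = -0.0733.

Request:
send_rows(rows="0 0 0 -0.0133 -0.0083 0 -1;0 0 0 -0.0233 -0.0083 0 -1;0 0 0 -0.0333 -0.0083 0 -1;0 0 0 -0.0433 -0.0083 0 -1;0 0 0 -0.0533 -0.0083 0 -1;0 0 0 -0.0633 -0.01 0 -1;0 0 0 -0.0733 -0.0117 0 -1;0 0 0 -0.0833 -0.0167 0 -1")

```text
time: 13.98
eef_pos: [0.6641, -0.1734, 0.1412]
tcp_rot: [0.994, 0.108, 0.004, 0.001]
contact_force: [6.1, -0.3, 0.2]
opening: -0.001
finger_force: 2.9
```

```bash
python3 -c "from h import *; box()"
```

```text
t 13.97 box xy mm [  21.3 -176.1] tip z 119.2 toolx dir 12.37 F [ 6.1 -0.3  0.2] open -0.001 tz [ 0.009 -0.001 -1.   ]
```

To row units: -25 mm / 600 = -0.0417, -23 mm / 600 = -0.0383.

Request:
send_rows(rows="0 0 0 -0.005 -0.0017 0 -1;0 0 0 -0.01 -0.0033 0 -1;0 0 0 -0.0167 -0.0067 0 -1;0 0 0 -0.0233 -0.0133 0 -1;0 0 0 -0.03 -0.0183 0 -1;0 0 0 -0.035 -0.025 0 -1;0 0 0 -0.0383 -0.03 0 -1;0 0 0 -0.0417 -0.0333 0 -1")

```text
time: 14.98
eef_pos: [0.636, -0.1609, 0.1421]
tcp_rot: [0.994, 0.108, 0.005, 0.003]
contact_force: [6.5, -4.1, 1.3]
opening: -0.002
finger_force: 3.1
```

```bash
python3 -c "from h import *; box()"
```

```text
t 14.97 box xy mm [  -3.5 -157.8] tip z 120.1 toolx dir 12.4 F [ 6.5 -4.1  1.3] open -0.002 tz [ 0.011 -0.005 -1.   ]
```

To row units: -16 mm / 600 = -0.0267, -14 mm / 600 = -0.0233.

Request:
send_rows(rows="0 0 0 -0.0033 -0.005 0 -1;0 0 0 -0.005 -0.01 0 -1;0 0 0 -0.0083 -0.015 0 -1;0 0 0 -0.01 -0.02 0 -1;0 0 0 -0.01 -0.0233 0 -1;0 0 0 -0.01 -0.0267 0 -1;0 0 0 -0.01 -0.0267 0 -1")

```text
time: 15.85
eef_pos: [0.626, -0.1475, 0.1423]
tcp_rot: [0.994, 0.108, 0.004, 0.004]
contact_force: [3.1, -5.2, 2.5]
opening: 0.0
finger_force: 3.0
```

```bash
python3 -c "from h import *; box()"
```

```text
t 15.85 box xy mm [ -10.3 -142.6] tip z 120.3 toolx dir 12.43 F [ 3.1 -5.2  2.5] open 0.0 tz [ 0.009 -0.007 -1.   ]
```

To row units: -4 mm / 600 = -0.0067, -3 mm / 600 = -0.005.

Request:
send_rows(rows="0 0 0 0 -0.0033 0 -1;0 0 0 0 -0.005 0 -1;0 0 0 0 -0.0067 0 -1;0 0 0 0 -0.0067 0 -1")

```text
time: 16.35
eef_pos: [0.6253, -0.1453, 0.1424]
tcp_rot: [0.994, 0.108, 0.004, 0.005]
contact_force: [3.6, -9.8, 2.1]
opening: -0.006
finger_force: 5.0
```

```bash
python3 -c "from h import *; box()"
```

```text
t 16.35 box xy mm [ -10.6 -140.3] tip z 120.4 toolx dir 12.45 F [ 3.6 -9.8  2.1] open -0.006 tz [ 0.009 -0.01  -1.   ]
```

To row units: -5 mm / 600 = -0.0083, -4 mm / 600 = -0.0067.

Request:
send_rows(rows="0 0 0 0 -0.0033 0 -1;0 0 0 0 -0.0067 0 -1;0 0 0 0 -0.0083 0 -1;0 0 0 0 -0.0083 0 -1")

```text
time: 16.85
eef_pos: [0.6252, -0.1446, 0.1427]
tcp_rot: [0.994, 0.109, 0.005, 0.01]
contact_force: [6.5, -20.5, -1.8]
opening: -0.001
finger_force: 10.4
```

```bash
python3 -c "from h import *; box()"
```

```text
t 16.85 box xy mm [ -10.5 -139.6] tip z 120.7 toolx dir 12.49 F [  6.5 -20.5  -1.8] open -0.001 tz [ 0.013 -0.019 -1.   ]
```

To row units: 190 mm / 600 = 0.3167, -120 mm / 600 = -0.2.

Request:
send_rows(rows="0 0 0 0 0.0167 0 -1;0 0 0 0 0.0667 0 -1;0 0 0 0 0.0667 0 -1;0 0 0 0 0.0667 -0.0833 -1;0 0 0 0 0.0667 -0.1667 -1;0 0 0 -0.0833 0.15 -0.2 -1;0 0 0 -0.1667 0.2333 -0.2 -1;0 0 0 -0.2167 0.3167 -0.2 -1")

```text
time: 17.85
eef_pos: [0.5399, -0.336, 0.2599]
tcp_rot: [0.994, 0.109, 0.0, -0.0]
contact_force: [0.7, -0.9, 0.3]
opening: 0.0
finger_force: 0.0
```

Run:
```python
from h import *
box()
p=ctrl.read_camera("top"); im=p["color"].astype(int)
x0,y0=235,151
c=im[y0:y0+150,x0:x0+200]; hsv=cv2.cvtColor(c.astype(np.uint8),cv2.COLOR_RGB2HSV)
def blobs(m,z):
    n,l,s,ce=cv2.connectedComponentsWithStats(m.astype(np.uint8))
    for i in range(1,n):
        if s[i,4]>=15:
            q=ray(p,*(ce[i]+[x0,y0]),z)[:2]; ys,xs=np.nonzero(l==i); co=np.cov(xs,ys); e,v=np.linalg.eigh(co)
            b=rel(q)
            if b[2]<160: print(s[i,:5],*b,"axis px",np.round(v[:,1],2))
print("marker");blobs((hsv[...,1]>120)&(abs(hsv[...,0].astype(int)-24)<8)&(hsv[...,2]>150),.108)
print("dark");blobs(c.max(2)<70,.145)
find(p,["nut","bolt","drill_case","padlock","tape_measure","spanner"])
```

```text
t 17.85 box xy mm [-134.9 -308.2] tip z 237.9 toolx dir 12.53 F [ 0.7 -0.9  0.3] open 0.0 tz [ 0.  0. -1.]
marker
dark
[ 84 125   8   8  20] [-121.1   62.1] r 136.0 joint deg 57.15 axis px [-0.  1.]
nut 0.69 [ 0.5243 -0.1403  0.0798]
bolt 0.47 [ 0.7191 -0.0773  0.0989]
drill_case 0.61 [ 0.4998 -0.3204  0.0239]
padlock 0.7 [0.4356 0.3404 0.0197]
tape_measure 0.78 [0.6591 0.3894 0.0659]
tape_measure 0.45 [0.4349 0.3414 0.0193]
spanner 0.89 [ 0.3642 -0.0506  0.0029]
```

Request:
send_rows(rows="0 0 0 -0.2 0.4167 -0.1 -1;0 0 0 -0.2 0.4167 -0.1 -1;0 0 0 -0.2 0.4167 -0.1 -1;0 0 0 -0.2 0.4167 -0.1 -1;0 0 0 -0.2 0.4167 -0.1 -1;0 0 0 -0.2 0.4167 -0.1 -1;0 0 0 -0.2 0.4167 -0.1 -1")

```text
time: 19.08
eef_pos: [0.4789, -0.6043, 0.3184]
tcp_rot: [0.994, 0.109, -0.0, -0.001]
contact_force: [-0.3, 0.2, -0.5]
opening: 0.001
finger_force: 0.0
```

Run:
```python
from h import *
box()
p=ctrl.read_camera("top"); find(p,["drill_case"])
c=p["color"]; hsv=cv2.cvtColor(c,cv2.COLOR_RGB2HSV)
Y,X=np.mgrid[0:480,0:640]
def near(q,r): u,v=proj(p,q); return np.hypot(X-u,Y-v)<r
def bw(b): a=np.radians(YAW); return A+np.array([b[0]*np.cos(a)-b[1]*np.sin(a),b[0]*np.sin(a)+b[1]*np.cos(a)])/1e3
m=near(np.r_[bw([-64,34]),.109],9)&(hsv[...,1]>90)
print("marker",m.sum(),rel(ray(p,X[m].mean(),Y[m].mean(),.108)[:2]))
m=near(np.r_[bw([-121,62]),.14],9)&(c.max(2)<90)
print("knob",m.sum(),rel(ray(p,X[m].mean(),Y[m].mean(),.145)[:2]))
m=near(np.r_[bw([-19,-118]),.133],12)&(c.max(2)<90)
print("grip",m.sum(),rel(ray(p,X[m].mean(),Y[m].mean(),.136)[:2]))
```

```text
t 19.07 box xy mm [-252.1 -557.2] tip z 296.4 toolx dir 12.55 F [-0.3  0.2 -0.5] open 0.001 tz [-0.     0.002 -1.   ]
drill_case 0.84 [ 0.4909 -0.3681  0.0226]
marker 42 (array([-61.1,  31.3]), 'r', np.float64(68.6), 'joint deg', np.float64(57.12))
knob 54 (array([-122.6,   62.8]), 'r', np.float64(137.8), 'joint deg', np.float64(57.12))
grip 102 (array([ -11. , -117.3]), 'r', np.float64(117.8), 'joint deg', np.float64(-54.63))
```

Marker and lever agree (57.1° each), the grip lies straight ahead of the hub (clamp home), and the bystanders I checked haven't moved.

```bash
python3 -c "from plant import ctrl; print(ctrl.sign_off())"
```

```text
the job is handed in; nothing more can be done
None
```

The job is handed in, no verdict returned: I swung the clamp open, set the ring at the marker (both measured 57.1° in the last top picture) and pushed the clamp home to its stop at about 21 N; one row dipped 50 mm by mistake beside the box, and the drill case, nut and bolt then measured unmoved.

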